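Two guest kits from the vanity stock

ROBOT

A 7-joint arm with a two-finger parallel gripper is mounted at the origin on the work surface. World frame = base frame: x ahead of the robot, y to its left, z up, the work surface at z = 0. Lengths are in m, angles in rad, forces in N, time in s.
With the tool pointing down it reaches from about 0.35 to 0.9 m from the base axis. Payload 19.9 kg.
Tool frame: the origin (TCP) lies between the finger pads; the fingertips stand 19 mm ahead of it and the grasp point (between the pads) is the TCP; z points along the fingers, y is the line along which they close (so a half turn about z gives the same grasp; the last joint's range is limited). The gripper opens to 94 mm and grips with 3 to 60 N. Pads are 16 mm wide; open, the fingers measure 119 mm over their backs; the gripper's body (75 mm by 177 mm) begins 78 mm behind the grasp point.
Start: joints at [-1.254, 0.417, -0.01, 1.614, 0.005, 1.111, -0.053], TCP at [0.219, 0.585, 0.224] pointing down, gripper open.
Joint ranges: [-2.81, 2.81], [-0.39, 2.02], [-1.27, 1.25], [0.06, 2.57], [-1.19, 4.33], [0.19, 2], [-2.82, 2.82]. Speed limits (rad/s): [1.89, 1.89, 2.39, 2.39, 3.01, 3.01, 3.01].

INTERFACE

Orientations are given as a 3x3 rotation matrix whose columns are the frame's x, y, z axes.
In Python, from rig import robot gives the robot as it stands. Calls block until the motion is done:
- robot.move_ptp(position, orientation): joint-space move of the TCP to a pose.
- robot.move_linear(position, velocity=0.15, frame=None, threshold=None): straight line of the TCP; frame=None keeps the orientation; velocity is the mean speed in m/s. With threshold (N) it stops when the force on the tool has changed by that much, and returns True; else False.
- robot.goto_joints(angles): joint-space move.
- robot.gripper_to(opening): finger opening in m; the grip force is fixed at half the most; returns when the fingers have stopped.
- robot.pause(seconds).
- robot.ik(position, orientation): joint angles nearest the present ones, or None.
- robot.get_state(): the state.
- robot.grab_frame(name): name is "side" or "top" or "wrist"; returns the picture (400x640x3 uint8, red, green, blue); there is no depth.
- robot.camera_info(name): a dict with "fx", "fy", "cx", "cy" (pixels), "rvec" (rotation vector, rad) and "tvec" (3), from world to camera coordinates, as OpenCV has them. Camera axes: x right, y down, z forward; pixel columns grow to the right and rows downward; lengths in m; the calibration is good to about 2 mm. A picture is of the moment at which its call begins: read the wrist's pose just before it. camera_info takes no time and is no camera call; for the wrist camera it gives the pose at the moment of the call.
A pose or a line that the arm cannot do raises robot.PlanningError and nothing moves.
- robot.sign_off(): hands the job in; it is judged then, once.
The state is a dict: "time": time; "qpos": joint angles; "joint_vel": joint speeds; "effort": joint torques, N m; "ee_pos": TCP position; "tool_rot": TCP orientation; "force": force on the tool from outside, world axes, zero at the start; "moment": the same for the moment, N m; "opening": finger opening in m; "grasp_force": force on a finger pad.
Only numpy, scipy, OpenCV 4.12 (cv2) and the standard library are available. Lean on these libraries where they do the work, as an engineer would, in place of code of your own. Each camera call takes 0.05 s, during which the arm holds its last target. There are 200 camera calls.

TASK

Make up two guest kits in the bamboo trays, one thing to a bay. Into the tray with three bays: the jade gua sha stone lying flat in the large bay, and the dropper bottle and the tall slim lipstick tube standing in the two small bays, either way round; into the tray with two bays: the eye cream jar in the larger bay and the short stout lipstick tube in the smaller one, both standing. Set the glass and porcelain down without dropping them, and leave the two medium lipstick tubes standing in the organizer.

Things in the scene. Friction and masses are not known exactly. Their poses are not given: they have to be found in the camera images.
- tube_tall: Tall slim silver lipstick tube, smooth upright cylinder 18 mm in diameter, 92 mm high, about 30 g, the tallest and thinnest of the four. Stands loose in one of the organizer's wells, which one varies. Origin: centre of the underside, z up. 
- tube_short: Short stout silver lipstick tube, smooth upright cylinder 26 mm in diameter, 56 mm high, about 35 g, the shortest and thickest of the four. Stands loose in one of the organizer's wells, which one varies. Origin: centre of the underside, z up. 
- tube_mid_a: Medium silver lipstick tube, 22 mm in diameter, 74 mm high, stands in the organizer; to be left there. Origin: centre of the underside, z up. 
- tube_mid_b: The other medium silver lipstick tube, same as tube_mid_a; to be left there. Origin: centre of the underside, z up. 
- jar: White porcelain eye cream jar with its lid on, upright cylinder 52 mm in diameter, 42 mm high, about 120 g, standing on the vanity. Origin: centre of the underside, z up. 
- dropper: Smoky glass dropper bottle, about 80 g: cylindrical body 36 mm in diameter and 50 mm high, above it a silver collar 22 mm in diameter up to 70 mm, then a grey rubber bulb 15 mm in diameter up to 92 mm. Standing on the vanity; grip the glass body. Origin: centre of the underside, z up. 
- stone: Flat jade gua sha stone, 10 mm thick, about 90 g, lying on the vanity. 44 mm wide across its own x, with straight parallel sides there for y from -29 to +21 mm; along its own y it runs from a notched end at -41 mm to a round end at +43 mm. Origin: on the underside, at mid-width. z up.
- tray_three: Bamboo tray with three bays, fixed; outside 122 mm (its x) by 176 mm (its y), walls and dividers 4 mm thick, floor top at 4 mm, wall and divider tops at 14 mm above the vanity. Large bay: 114 mm (x) by 104 mm (y), centre at x 0, y -32 mm. Two small bays: each 55 mm (x) by 60 mm (y), centres at x +29.5 and -29.5 mm, y +54 mm. Origin: centre of the underside, z up. 
- tray_two: Bamboo tray with two bays, fixed; outside 92 mm (its x) by 146 mm (its y), walls and divider 4 mm thick, floor top at 4 mm, wall tops at 14 mm. Larger bay: 84 by 84 mm, centre at x 0, y -27 mm. Smaller bay: 84 mm (x) by 50 mm (y), centre at x 0, y +44 mm. Origin: centre of the underside, z up. 
- organizer: Clear acrylic lipstick organizer, fixed; outside 44 mm (its x) by 196 mm (its y), walls to 30 mm height, floor top at 4 mm. Four wells in a row along y, each 36 mm (x) by 44 mm (y), centres at y -72, -24, +24, +72 mm; one tube stands in each. A 12 mm finger pull, 22 mm high, juts out on its -x side. Origin: centre of the underside, z up. 
There are look-alikes about, which are no part of the job. What is shaped like the dropper but green or purple is not meant.

How it is judged:
At the end, for the whole second after the job is handed in: All released and at rest, each thing wholly inside its bay, on the tray floor (4 mm) and upright or flat (0.12 rad); dropper bottle and tall tube in different small bays; both medium tubes still standing in the organizer (0.15 rad, moved under 25 mm, at most 6 mm above its floor) (x of stone in the frame of tray_three between -0.036 and 0.036 m and y of stone in the frame of tray_three between -0.064 and 0 m and z of stone in the frame of tray_three between 0 and 0.008 m and angle between each of stone, jar, tube_short's own z axis and vertical below 0.12 rad and linear speed of each of stone, jar, tube_short below 0.02 m/s and angular speed of each of stone, jar, tube_short below 0.2 rad/s and (((x of dropper in the frame of tray_three between 0.018 and 0.041 m and y of dropper in the frame of tray_three between 0.04 and 0.068 m and z of dropper in the frame of tray_three between 0 and 0.008 m and angle between dropper's own z axis and vertical below 0.12 rad and linear speed of dropper below 0.02 m/s and angular speed of dropper below 0.2 rad/s) and (x of tube_tall in the frame of tray_three between -0.05 and -0.009 m and y of tube_tall in the frame of tray_three between 0.031 and 0.077 m and z of tube_tall in the frame of tray_three between 0 and 0.008 m and angle between tube_tall's own z axis and vertical below 0.12 rad and linear speed of tube_tall below 0.02 m/s and angular speed of tube_tall below 0.2 rad/s)) or ((x of dropper in the frame of tray_three between -0.041 and -0.018 m and y of dropper in the frame of tray_three between 0.04 and 0.068 m and z of dropper in the frame of tray_three between 0 and 0.008 m and angle between dropper's own z axis and vertical below 0.12 rad and linear speed of dropper below 0.02 m/s and angular speed of dropper below 0.2 rad/s) and (x of tube_tall in the frame of tray_three between 0.009 and 0.05 m and y of tube_tall in the frame of tray_three between 0.031 and 0.077 m and z of tube_tall in the frame of tray_three between 0 and 0.008 m and angle between tube_tall's own z axis and vertical below 0.12 rad and linear speed of tube_tall below 0.02 m/s and angular speed of tube_tall below 0.2 rad/s))) and x of jar in the frame of tray_two between -0.018 and 0.018 m and y of jar in the frame of tray_two between -0.045 and -0.009 m and z of jar in the frame of tray_two between 0 and 0.008 m and x of tube_short in the frame of tray_two between -0.031 and 0.031 m and y of tube_short in the frame of tray_two between 0.03 and 0.058 m and z of tube_short in the frame of tray_two between 0 and 0.008 m and z of each of tube_mid_a, tube_mid_b in the frame of organizer below 0.01 m and angle between each of tube_mid_a, tube_mid_b's own z axis and vertical below 0.15 rad and distance of each of tube_mid_a, tube_mid_b from where it was at the start of the episode below 0.025 m); the robot touches nothing.
It fails at once if the jar is dropped (falls onto its support faster than 0.7 m/s) (height (world z) of jar below 0.022 m and linear speed of jar above 0.7 m/s).
It fails at once if the dropper bottle is dropped (falls onto its support faster than 0.7 m/s) (height (world z) of dropper below 0.022 m and linear speed of dropper above 0.7 m/s).
It also fails if it takes over 128 s, if anything falls off the work surface, if the arm or the gripper's body presses on something with over 40 N, if the wrist force passes 120 N, or if a joint passes its speed limit or range.

## Working session

There is one attempt and no reset: what is moved stays moved. The work goes in short steps, each a Python script; the robot and the scene stay as the last script left them, time stands still between calls to the robot, and variables do not carry over. Pictures are saved under pics/ and viewed, at most 14 in all, crops included, and the job is handed in when it is done.

```bash
mkdir -p pics; ls; python3 - <<'E'
from rig import robot
import cv2,numpy as np
for n in ("top","side"):
    im=robot.grab_frame(n); cv2.imwrite(f"pics/{n}0.png",im[:,:,::-1]); c=robot.camera_info(n)
    R,_=cv2.Rodrigues(np.array(c["rvec"])); print(n,c["fx"],c["cx"],c["cy"],-R.T@np.array(c["tvec"]).ravel(),R[2])
s=robot.get_state();print(s["time"],s["opening"],s["tool_rot"],s["qpos"])
E
```

```text
pics
top 406.54952383237315 322.0572498905824 197.91296849750395 [ 3.97828524e-01 -1.04276972e-03  1.15247482e+00] [ 0.15950764 -0.017242   -0.98704611]
side 365.8268868210852 316.85775848816024 199.0364436547407 [0.39991489 0.53773451 0.68061682] [ 0.20565057 -0.6314416  -0.7476559 ]
0.1 0.09393512340412298 [[-9.36322448e-01  3.51141206e-01 -3.55907124e-04]
 [ 3.51141378e-01  9.36321718e-01 -1.17229086e-03]
 [-7.83960553e-05 -1.22261596e-03 -9.99999250e-01]] [-1.25349838  0.41794213 -0.01031775  1.61413437  0.00469151  1.11076532
 -0.05300971]
```

View pics/top0.png

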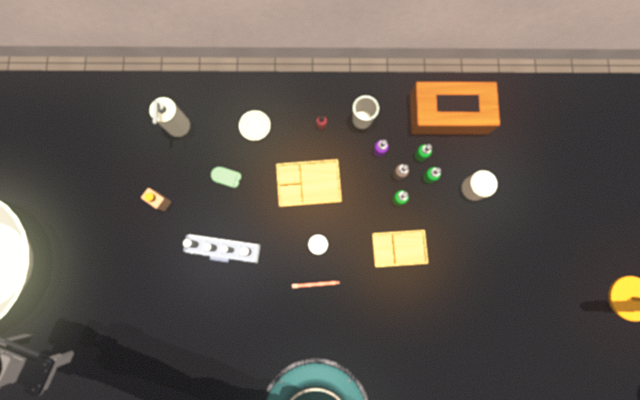

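View pics/side0.png

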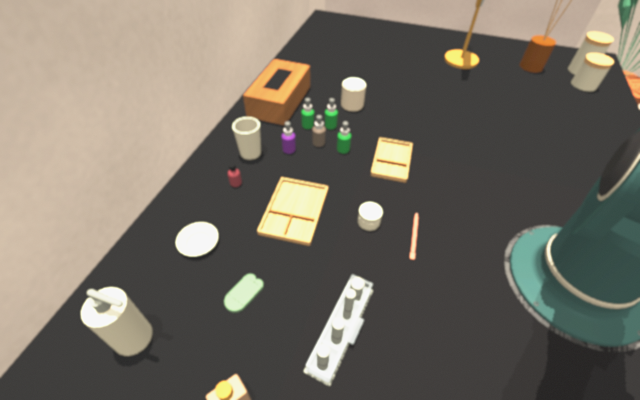

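The top view shows the smoky dropper candidate at (402,171), among purple (381,147) and green bottles at (424,152), (432,175) and (401,198). The jar is at (318,244), the stone at (226,177), the organizer at (222,248), the three-bay tray at (309,183) and the two-bay tray at (400,248). I'll enlarge these areas.

```bash
python3 - <<'E'
import cv2
t=cv2.imread("pics/top0.png"); s=cv2.imread("pics/side0.png")
def crop(im,x0,x1,y0,y1,k,n):
    c=cv2.resize(im[y0:y1,x0:x1],None,fx=k,fy=k,interpolation=cv2.INTER_CUBIC)
    for x in range((x0+9)//10*10,x1,10): cv2.putText(c,str(x),((x-x0)*k-8,8),0,.3,(0,255,255),1); cv2.line(c,((x-x0)*k+k//2,10),((x-x0)*k+k//2,16),(0,255,255),1)
    for y in range((y0+9)//10*10,y1,10): cv2.putText(c,str(y),(0,(y-y0)*k+6),0,.3,(0,255,255),1); cv2.line(c,(20,(y-y0)*k+k//2),(26,(y-y0)*k+k//2),(0,255,255),1)
    cv2.imwrite(f"pics/{n}.png",c)
crop(t,170,270,160,270,5,"c_left")
crop(t,268,348,150,262,5,"c_mid")
crop(t,360,450,132,275,4,"c_right")
crop(s,270,420,90,190,5,"c_sdrop")
crop(s,300,385,270,385,5,"c_sorg")
E
```

```text
(no output)
```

View pics/c_left.png

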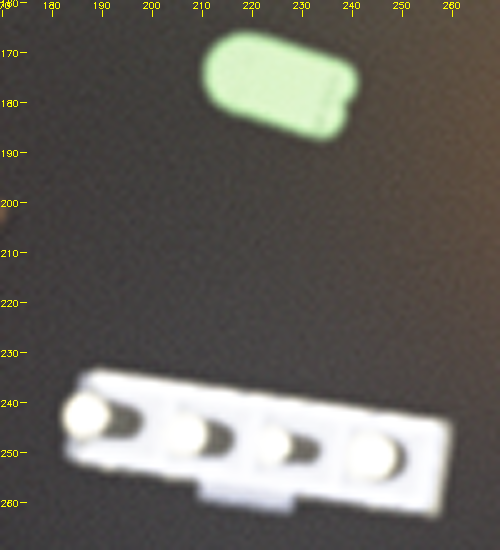

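View pics/c_mid.png

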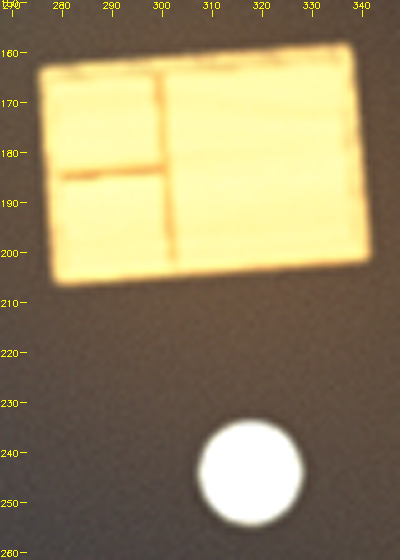

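View pics/c_right.png

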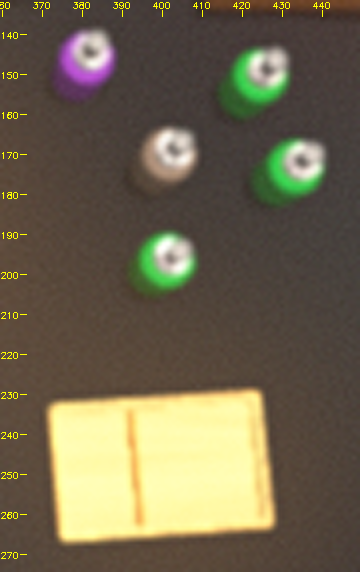

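View pics/c_sdrop.png

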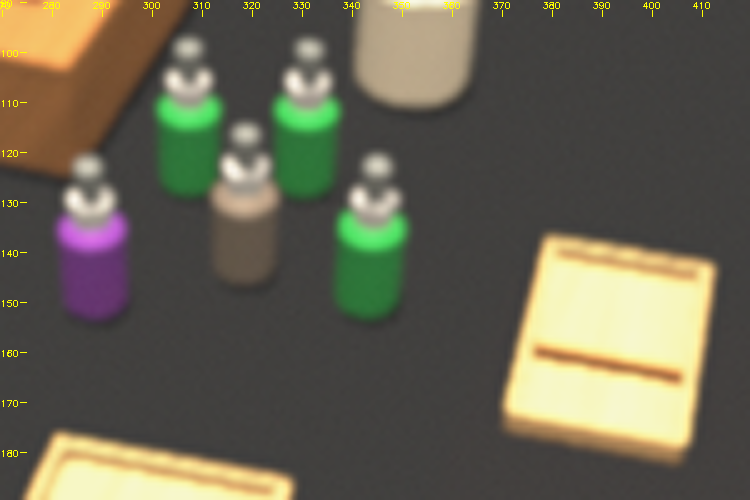

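View pics/c_sorg.png

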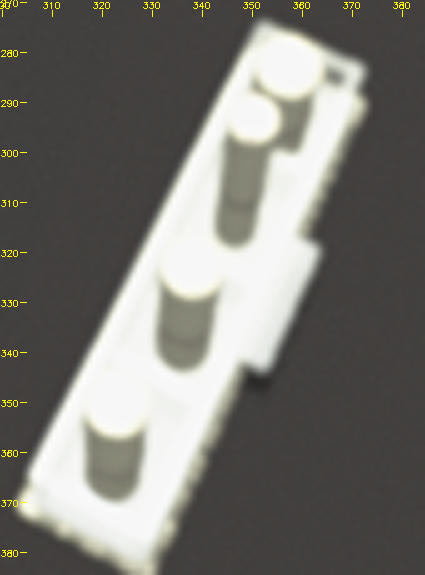

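The smoky brown bottle at (402,170) top / (319,128) side is the only neutral-coloured one, so it is the dropper; the other four are purple or green. In the organizer, the side crop shows the tall slim tube at (350,293) and the short stout one at (357,283). Those are the 3rd and 4th from the left in the top view, at (224,248) and (244,250). Next I'll triangulate positions and check them against the known heights.

```bash
cat > geo.py <<'E'
import numpy as np, cv2
from rig import robot
def ray(n,px):
    c=robot.camera_info(n); R,_=cv2.Rodrigues(np.array(c["rvec"])); o=-R.T@np.array(c["tvec"]).ravel()
    return o, R.T@np.array([(px[0]-c["cx"])/c["fx"],(px[1]-c["cy"])/c["fy"],1])
def at_z(n,px,z):
    o,d=ray(n,px); return o+d*(z-o[2])/d[2]
def tri(pt,ps):
    a,u=ray("top",pt); b,v=ray("side",ps); t=np.linalg.lstsq(np.c_[u,-v],b-a,rcond=None)[0]
    p,q=a+t[0]*u,b+t[1]*v; return (p+q)/2, np.linalg.norm(p-q)
E
python3 - <<'E'
from geo import *
np.set_printoptions(precision=4,suppress=True)
for n,a,b in [("drop tip",(403,168.5),(319,115.5)),("purple",(382.5,143.5),(287.5,122)),("gFar",(427,148),(307.5,98.5)),("gR",(435.5,171.5),(331.5,99)),("gN",(402.5,195.5),(345,122)),
 ("tall",(224,248.3),(350.5,292.5)),("short",(244.3,250.3),(357,283)),("mid1",(186.5,242.5),(323,351)),("mid2",(206.5,246),(337.5,323.5)),("jar",(318,244),(370,211))]:
    p,e=tri(a,b); print(n,p,"gap",round(e,4))
print("drop@.092",at_z("top",(403,168.5),.092),at_z("side",(319,115.5),.092),"base",at_z("side",(319.5,143),0))
print("short@.06",at_z("top",(244.3,250.3),.06),at_z("side",(357,283),.06)," tall@.096",at_z("top",(224,248.3),.096),at_z("side",(350.5,292.5),.096))
print("jar@.042",at_z("top",(318,244),.042),at_z("side",(370,210.5),.042))
for n,cs in [("three",[(276,163),(337.5,158.5),(341.5,201),(279,206)]),("two",[(371.5,233),(424.5,229.5),(428,262.5),(375,267)])]:
    P=np.array([at_z("top",c,.014)[:2] for c in cs]); L=np.linalg.norm(P-np.roll(P,-1,0),axis=1)
    d=(P[0]+P[3]-P[1]-P[2]); print(n,P.mean(0),"sides",L,"angle of long axis (+y, to small bays)",np.degrees(np.arctan2(d[1],d[0])))
O=[at_z("top",c,.03) for c in [(187,233.5),(260,244),(257.5,262.5),(183,252)]];print("org",np.array(O)[:,:2])
im=cv2.imread("pics/top0.png")[160:195,200:250].astype(int)
m=(im[:,:,1]>130)
ys,xs=np.nonzero(m); W=np.array([at_z("top",(x+200,y+160),.010)[:2] for x,y in zip(xs,ys)])
r=cv2.minAreaRect((W*1000).astype(np.float32)); print("stone",m.sum(),r, cv2.boxPoints(r))
E
```

```text
drop tip [ 0.6479 -0.235   0.101 ] gap 0.0023
purple [ 0.7171 -0.1824  0.0996] gap 0.0021
gFar [ 0.7046 -0.3021  0.0995] gap 0.0019
gR [ 0.64   -0.3218  0.0999] gap 0.0023
gN [ 0.5751 -0.2312  0.1006] gap 0.0022
tall [0.4364 0.2325 0.0985] gap 0.0023
short [0.4325 0.1877 0.0569] gap 0.0023
mid1 [0.4526 0.3354 0.0777] gap 0.0022
mid2 [0.4435 0.2834 0.0759] gap 0.002
jar [ 0.4503 -0.0089  0.0396] gap 0.0006
drop@.092 [ 0.6489 -0.2371  0.092 ] [ 0.653 -0.247  0.092] base [ 0.6491 -0.2441  0.    ]
short@.06 [0.4336 0.1872 0.06  ] [0.4312 0.1894 0.06  ]  tall@.096 [0.4377 0.2331 0.096 ] [0.4355 0.2312 0.096 ]
jar@.042 [ 0.4505 -0.0089  0.042 ] [ 0.4502 -0.0083  0.042 ]
three [0.628  0.0174] sides [0.1774 0.1244 0.1773 0.1251] angle of long axis (+y, to small bays) 94.43257848434581
two [ 0.4403 -0.2373] sides [0.15   0.0919 0.1483 0.0943] angle of long axis (+y, to small bays) 94.0654673391951
org [[0.4808 0.3502]
 [0.4515 0.1499]
 [0.4015 0.1557]
 [0.4305 0.3586]]
stone 475 ((645.745361328125, 255.93716430664062), (87.2375717163086, 48.36412811279297), 71.34861755371094) [[608.8836 222.3428]
 [654.7077 206.8755]
 [682.6071 289.5316]
 [636.783  304.9988]]
```

```bash
cat > act.py <<'E'
from geo import *
T3=(np.array([.628,.0174]),np.radians(4.4)); T2=(np.array([.4403,-.2373]),np.radians(4.1)); HI=.22
def w(tray,x,y):
    c,a=tray; return c+np.array([[np.cos(a),-np.sin(a)],[np.sin(a),np.cos(a)]])@np.array([x,y])
def rot(deg):
    c,s=np.cos(np.radians(deg)),np.sin(np.radians(deg)); return np.array([[-s,c,0],[c,s,0],[0,0,-1.]])
def go(xy,deg,z=HI):
    """above xy, using the half-turn that keeps the last joint nearest its middle"""
    c=[(abs(q[6]),d) for d in (deg,deg+180) if (q:=robot.ik([*xy,z],rot(d))) is not None]
    robot.move_ptp(np.array([*xy,z]),rot(min(c)[1]))
def lin(xy,z,v=.15,th=None): return robot.move_linear(np.array([*xy,z]),velocity=v,threshold=th)
def rep(n):
    s=robot.get_state(); print(n,"t",round(s["time"],1),"open",round(s["opening"],4),"grip",np.round(s["grasp_force"],1),"z",round(s["ee_pos"][2],4),"F",np.round(s["force"],1))
def pick(xy,deg,z,opening):
    robot.gripper_to(opening); go(xy,deg); lin(xy,z+.03,.2); hit=lin(xy,z,.08,15); rep(f"down hit={hit}")
    robot.gripper_to(0); rep("closed"); lin(xy,HI,.2); rep("lifted")
def place(xy,deg,z,opening):
    go(xy,deg); lin(xy,z+.03,.2); hit=lin(xy,z+.0005,.05,6); rep(f"placed hit={hit}")
    robot.gripper_to(opening); robot.pause(.2); lin(xy,HI,.2); rep("away")
E
python3 - <<'E'
from act import *
pick((.6454,.2549),-18.7,.0215,.08)
place(w(T3,0,-.033),4.4,.0255,.062)
E
```

```text
down hit=True t 3.9 open 0.08 grip 4.6 z 0.0193 F [-2.6  0.2  8.9]
closed t 4.6 open 0.0435 grip 30.9 z 0.0194 F [ 1.9 -0.5  6.8]
lifted t 5.7 open 0.0439 grip 30.0 z 0.2186 F [-0.4  0.1 -2. ]
placed hit=False t 8.5 open 0.0435 grip 30.0 z 0.0261 F [ 1.4 -0.4 -0.3]
away t 10.3 open 0.0619 grip 0.0 z 0.2189 F [-0.1 -0.1 -0.5]
```

```bash
python3 - <<'E'
from act import *
pick((.649,-.239),107,.032,.070)
place(w(T3,.0295,.054),94.4,.036,.056)
im=robot.grab_frame("side"); cv2.imwrite("pics/s1.png",cv2.resize(im[150:330,200:420],None,fx=3,fy=3,interpolation=cv2.INTER_CUBIC)[:,:,::-1])
E
```

```text
down hit=False t 13.1 open 0.0699 grip 0.0 z 0.0317 F [-0.2 -0.5  0. ]
closed t 13.7 open 0.0354 grip 30.0 z 0.0322 F [ 0.1 -0.3  1.7]
lifted t 14.8 open 0.0354 grip 30.0 z 0.2187 F [ 0.4  0.2 -0.7]
placed hit=True t 17.5 open 0.0358 grip 30.0 z 0.036 F [-0.8  0.2  6.2]
away t 19.3 open 0.0559 grip 0.0 z 0.2188 F [ 0.2 -1.2  0. ]
```

View pics/s1.png

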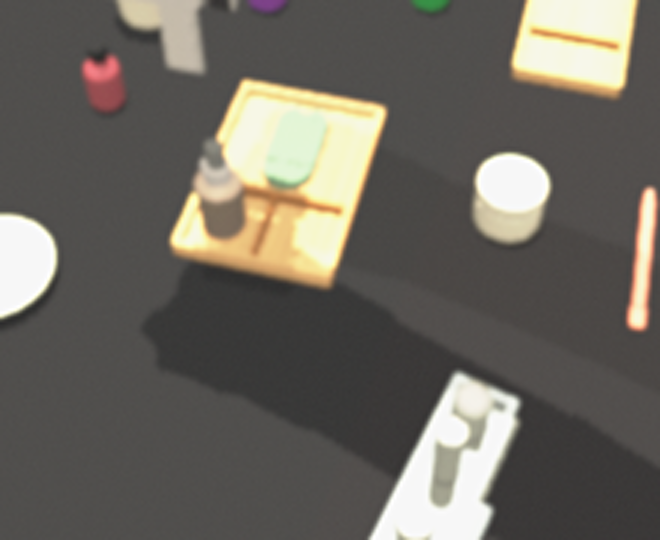

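The stone lies flat in the large bay, around (297,150) in the crop. The dropper stands in the far small bay at (222,200). Next come the tubes and the jar.

```bash
python3 - <<'E'
from act import *
pick((.437,.2325),-8.3,.065,.06)
place(w(T3,-.0295,.054),94.4,.0655,.04)
pick((.4330,.1878),-8.3,.052,.06)
place(w(T2,0,.044),4.1,.0525,.045)
pick((.4503,-.0088),90,.031,.075)
place(w(T2,0,-.027),4.1,.0355,.068)
robot.goto_joints([-1.254,0.417,-0.01,1.614,0.005,1.111,-0.053])
rep("end")
a=robot.grab_frame("side"); b=robot.grab_frame("top")
cv2.imwrite("pics/s2.png",cv2.resize(a[110:390,240:430],None,fx=2,fy=2,interpolation=cv2.INTER_CUBIC)[:,:,::-1])
cv2.imwrite("pics/t2.png",cv2.resize(b[150:275,175:435],None,fx=3,fy=3,interpolation=cv2.INTER_CUBIC)[:,:,::-1])
E
```

```text
down hit=False t 22.0 open 0.0596 grip 0.0 z 0.065 F [-0.2 -0.4 -0.1]
closed t 22.7 open 0.0172 grip 30.0 z 0.065 F [-0.4 -0.2  1.1]
lifted t 23.7 open 0.0177 grip 30.0 z 0.2191 F [-0.2  1.  -1.3]
placed hit=True t 26.0 open 0.0174 grip 30.0 z 0.0651 F [-1.4 -0.1  8.8]
away t 27.6 open 0.04 grip 0.0 z 0.2189 F [ 0.   0.6 -1.3]
down hit=False t 30.4 open 0.0602 grip 0.0 z 0.052 F [ 0.7  0.6 -0. ]
closed t 31.0 open 0.0252 grip 30.0 z 0.0521 F [-0.9 -0.   5.2]
lifted t 32.0 open 0.0255 grip 30.0 z 0.2191 F [ 0.3 -0.1 -1.7]
placed hit=True t 34.9 open 0.0253 grip 30.0 z 0.0521 F [-1.5  1.4  9.1]
away t 36.6 open 0.0446 grip 0.0 z 0.2192 F [-0.8  0.6  0.2]
down hit=False t 40.6 open 0.0751 grip 0.0 z 0.0312 F [-0.6  0.5  0.2]
closed t 41.1 open 0.0516 grip 30.0 z 0.0312 F [-1.2  1.3  6.1]
lifted t 42.2 open 0.0514 grip 30.0 z 0.2192 F [-0.2  0.3 -1.6]
placed hit=True t 45.8 open 0.0515 grip 30.0 z 0.0352 F [-0.7  1.3  7.4]
away t 47.5 open 0.068 grip 0.0 z 0.2191 F [-1.  -0.2 -0.3]
end t 50.6 open 0.0678 grip 0.0 z 0.2245 F [0.9 0.5 0.3]
```

View pics/s2.png

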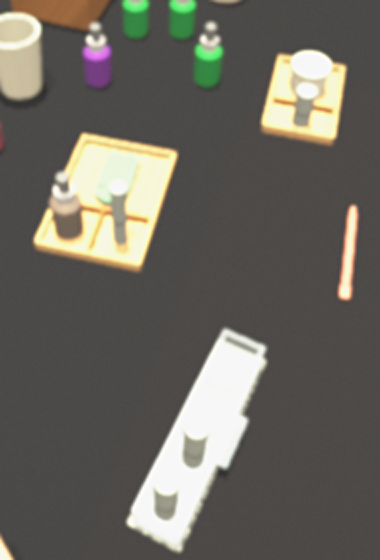

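View pics/t2.png

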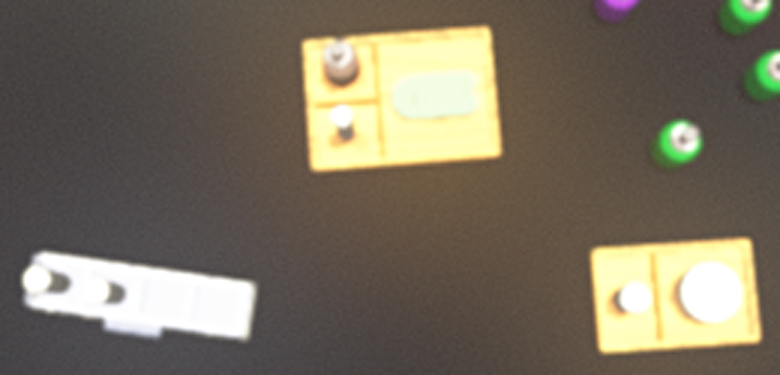

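All five things stand or lie centred in their bays: stone (437,95), dropper (340,65), tall tube (344,122), short tube (634,297) and jar (711,292) in the top crop. The two medium tubes are still in the organizer at (40,280) and (100,290).

```bash
python3 -c "
from rig import robot
print(robot.sign_off())"
```

```text
the job is handed in; nothing more can be done
None
```

Both kits are made up and the job is handed in at about 51 s: all five things are in their bays and both medium tubes still stand in the organizer, as seen in the last pictures; no verdict came back at hand-in.

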